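# Try the clamp levers on a blade clamping bed and mark the worn one

## Robot

A 7-joint arm with a two-finger parallel gripper is mounted at the origin on the work surface. World frame = base frame: x ahead of the robot, y to its left, z up, the work surface at z = 0. Lengths are in mm, angles in rad, forces in N, time in s.
With the tool pointing down it reaches from about 425 to 1025 mm from the base axis. Payload 9.4 kg.
Tool frame: the origin (TCP) lies on the mounting face of the last link; the fingertips stand 173 mm ahead of it and the grasp point (between the pads) lies 155 mm ahead of it; z points along the fingers, y is the direction in which the jaws open and shut (so a half turn about z gives the same grasp; the last joint's range is limited). The gripper opens to 85 mm and grips with 20 to 120 N. Pads are 22 mm wide; open, the fingers measure 114 mm over their backs; the gripper's body (76 mm by 85 mm) begins 54 mm behind the grasp point. The pads swing forward as they close: fully open they stand 13 mm farther back than shut.
Start: joints at [1.108, 0.599, -0.003, 1.599, 0.002, 0.943, -0.08], TCP at [272.816, -671.711, 404.675] pointing down, gripper open.
Joint ranges: [-2.57, 2.57], [-0.35, 1.97], [-1.29, 1.29], [0.11, 2.56], [-1.05, 4.19], [0.11, 1.86], [-2.63, 2.63]. Speed limits (rad/s): [2.22, 2.22, 3.01, 3.01, 3.14, 3.14, 3.14].

## Interface

Orientations are given as a unit quaternion [x, y, z, w].
In Python, from cell import readout, eyes, order gives the robot as it stands.
- The arm moves only by the shell command python3 -m crank 'ROWS' [FORCE]. ROWS is JSON, a list of rows, each a list of 5 numbers: the shift along the tool's x, y, z in cm, then the turn about the tool's z in degrees, then the gripper command: -1 is shut, 1 is fully open, values between are in proportion. A call has 1 to 5 rows; each row shifts and turns the commanded pose from where the row before left it, along the tool's axes as they then stand; what a row does not reach is not made up. A row lasts 1/10 s, in which the tool goes at most 50 mm and 8.59 degrees, less where a joint would pass 70% of its speed; a pose out of reach is approached as far as the arm can. A call with a gripper value outside its range is refused whole. The fingers move at their own pace and stop on an object; FORCE is the grip in N (left out, the last holds). Time passes only in rows, so rows that do not move let the fingers close. It gives the time, the measured TCP pose, the force and the opening at its end, in the units of the state.
- readout.read_state(): the state, without advancing time (a new reading comes with each control period).
- eyes.camera(name): name is "scene" or "top" or "wrist"; returns a dict with "color" (480x640x3 uint8, blue, green, red), "fx", "fy", "cx", "cy" (pixels), "rvec" (rotation vector, rad) and "tvec" (3), from world to camera coordinates, as OpenCV has them. Camera axes: x right, y down, z forward; pixel columns grow to the right and rows downward; lengths in mm; the calibration is good to about 2 mm. A picture is of the moment at which its call begins. There is no depth.
- order.finish_job(): hands the job in, once; it reports no verdict.
The state is a dict: "time_s": time; "joints": joint angles; "dq": joint speeds; "joint_efforts": joint torques, N m; "position": TCP position; "orientation": TCP orientation; "ft_force": force on the tool from outside, world axes, zero at the start; "ft_torque": the same for the moment, N m; "gripper_width": finger opening in mm.
Only numpy, scipy, OpenCV 4.12 (cv2) and the standard library are available. Lean on these libraries where they do the work, as an engineer would, in place of code of your own. Each camera call takes 0.05 s, during which the arm holds its last target. There are 200 camera calls.

## Task

One of the three clamp levers that hold this knife on its bed no longer bites. Try them one after another, from the knife's handle end to its tip: push the black grip, near its outer end, in the tightening direction (clockwise from above) with about 8 N and hold for a moment; a good lever stands firm and must not be shifted or get more than 18 N, the worn one gives way, and you let it swing about 20 mm and leave it there. Then slip the red collar over the neck of the one that gave way, right down on its hub, and leave the other things alone.

Things in the scene. Friction and masses are not known exactly. Their poses are not given: they have to be found in the camera images.
- bed: Clamping bed, fixed: wooden block 160 x 340 x 30 mm with a steel plate (top 38 mm above the bench); a knife lies flat along it under three straps (tops at 53 mm). The pale knife handle sticks out 145 mm past the +y end, 53 mm high. Origin: centre of the underside; y along the bed to the knife's handle; the levers point roughly to -x.
- lever_left: Clamp lever nearest the knife's handle, 105 mm from the middle one. Hub on an upright spindle, level arm, black grip. Origin: spindle axis at the hub's underside, 56 mm above the bench; x from the spindle out along the arm, z up. Hub 32 mm across, 22 mm high; on its shoulder a bright neck 21 mm across, to 38 mm. Arm centred 12 mm up; grip round, 19 mm thick, from 50 to 100 mm out.
- lever_mid: Clamp lever in the middle. Same make and axes as the first. All levers tighten clockwise from above: the grip moves to the bed's +y. Under the 8 N push a good one yields only 2 to 4 mm at the grip (play and flex); it holds up to about 25 N at 85 mm out; beyond that it turns.
- lever_right: Clamp lever nearest the knife's tip, 105 mm from the middle one. Same make and axes. One of the three is worn: it turns steadily at about 3 N at 85 mm out, either way, with no stop within 60 degrees, and stays where it is left. Which one differs from time to time and cannot be seen.
- grip_left (a point): The pushing point of that lever (the first lever (handle end)): on the axis of its black grip, 85 mm out from the spindle, 68 mm above the bench (15 mm short of the end).
- grip_mid (a point): The pushing point of that lever (the middle lever): on the axis of its black grip, 85 mm out from the spindle, 68 mm above the bench (15 mm short of the end).
- grip_right (a point): The pushing point of that lever (the last lever (knife-tip end)): on the axis of its black grip, 85 mm out from the spindle, 68 mm above the bench (15 mm short of the end).
- collar_mid (a point): Red plastic hold collar, a plain ring 42 mm across and 20 mm high with a 27 mm hole, 30 g, lying flat on the bench to the right of the bed; this point is its centre, half-way up. Slipped over a lever's neck it rests on the hub's shoulder, this point then 32 mm above the lever's origin.
- whetstone: Grey whetstone 70 x 205 x 40 mm lying behind the bed; leave alone. Origin: centre of its underside.
- oil_bottle: Amber oil bottle 48 mm across, 125 mm tall, standing right of the bed; leave alone. Origin: centre of its underside.
- handle_blank: Pale wooden handle blank 26 x 135 x 26 mm lying behind the bed; leave alone. Origin: centre of its underside.
- mallet: Wooden mallet standing on its head (62 mm across, 95 mm tall), handle level along its +x, 50 mm up, to 208 mm; leave alone. Origin: centre of the head's underside.

How it is judged (in metres and radians):
On the way, in this order (a step that is already met when the one before it is completed fails the run):
1. the first lever (handle end) is tried: pushed the tightening way with more than 6 N for 0.1 s and stands, or gives way by at least 12 mm at its grip (((contact force between the fingers and lever_left above 6 N and y of grip_left in the frame of bed above 0.0889 m) or y of grip_left in the frame of bed above 0.1001 m)), for 0.1 s.
2. the middle lever is tried: pushed the tightening way with more than 6 N for 0.1 s and stands, or gives way by at least 12 mm at its grip (((contact force between the fingers and lever_mid above 6 N and y of grip_mid in the frame of bed above 0.011 m) or y of grip_mid in the frame of bed above 0.0222 m)), for 0.1 s.
3. the last lever (knife-tip end) is tried: pushed the tightening way with more than 6 N for 0.1 s and stands, or gives way by at least 12 mm at its grip (((contact force between the fingers and lever_right above 6 N and y of grip_right in the frame of bed above -0.1127 m) or y of grip_right in the frame of bed above -0.1015 m)), for 0.1 s.
At the end, for the whole second after the job is handed in: The worn lever stands at least 12 mm (at its grip) further round the tightening way, the other two within 9 mm of their start; the red collar rests level over the worn lever's neck, within 6 mm of its axis, down on the hub within 2.5 mm, released and still (((y of grip_left in the frame of bed above 0.1001 m and horizontal distance between collar_mid and lever_left below 0.006 m and z of collar_mid in the frame of lever_left between 0.029 and 0.0345 m and not (y of grip_mid in the frame of bed above 0.0192 m) and not (y of grip_right in the frame of bed above -0.1045 m)) or (y of grip_mid in the frame of bed above 0.0222 m and horizontal distance between collar_mid and lever_mid below 0.006 m and z of collar_mid in the frame of lever_mid between 0.029 and 0.0345 m and not (y of grip_left in the frame of bed above 0.0971 m) and not (y of grip_right in the frame of bed above -0.1045 m)) or (y of grip_right in the frame of bed above -0.1015 m and horizontal distance between collar_mid and lever_right below 0.006 m and z of collar_mid in the frame of lever_right between 0.029 and 0.0345 m and not (y of grip_left in the frame of bed above 0.0971 m) and not (y of grip_mid in the frame of bed above 0.0192 m))) and angle between collar_mid's own z axis and vertical below 0.1 rad and linear speed of collar below 0.02 m/s); the robot touches nothing.
It fails at once if a lever gets more than 20 N from the robot (contact force between any of the fingers, the arm and lever_left above 20 N or contact force between any of the fingers, the arm and lever_mid above 20 N or contact force between any of the fingers, the arm and lever_right above 20 N).
It fails at once if a lever is turned the loosening way by more than 6 mm at its grip (not (y of grip_left in the frame of bed above 0.0821 m) or not (y of grip_mid in the frame of bed above 0.0042 m) or not (y of grip_right in the frame of bed above -0.1195 m)).
It fails at once if a second lever is shifted by more than 9 mm ((y of grip_left in the frame of bed above 0.0971 m and y of grip_mid in the frame of bed above 0.0192 m) or (y of grip_left in the frame of bed above 0.0971 m and y of grip_right in the frame of bed above -0.1045 m) or (y of grip_mid in the frame of bed above 0.0192 m and y of grip_right in the frame of bed above -0.1045 m)).
It fails at once if the whetstone, bottle, handle blank or mallet is moved by more than 15 mm (distance of any of whetstone, oil_bottle, handle_blank, mallet from where it was at the start of the episode above 0.015 m).
It also fails if it takes over 72 s, if anything falls off the work surface, if the arm or the gripper's body presses on something with over 40 N, if the wrist force passes 120 N, or if a joint passes its speed limit or range.

## Working session

There is one attempt and no reset: what is moved stays moved. The work goes in short steps, Python scripts to look and compute and a shell command to move; the robot and the scene stay as the last step left them, time stands still between calls to the robot, and variables do not carry over. Pictures are saved under pics/ and viewed, about 8 in all and at most 12, crops included, and the job is handed in when it is done.

```bash
ls; mkdir -p pics
python3 - <<'E'
from cell import readout, eyes
import cv2,numpy as np
print(readout.read_state())
for n in ("scene","top"):
    c=eyes.camera(n); cv2.imwrite(f"pics/{n}0.png",c["color"])
    R=cv2.Rodrigues(np.array(c["rvec"]))[0]; print(n,c["fx"],c["cx"],c["cy"],(-R.T@np.array(c["tvec"]).ravel()).round(),R.round(3).tolist())
E
```

```text
pics
{'time_s': 0.0, 'joints': array([ 1.10828893,  0.60011887, -0.00251515,  1.60015416,  0.00178631,
        0.94288094, -0.07979023]), 'dq': array([ 0.00357272,  0.00169662,  0.00032348,  0.00100631,  0.00121565,
       -0.00035975,  0.00019879]), 'joint_efforts': array([ 5.74782898e-04, -7.76463604e+01,  1.56490646e+00, -2.58012450e+01,
        1.24157360e-02,  8.89249728e-03, -2.56667477e-05]), 'position': array([ 272.73847587, -671.51621526,  403.81298602]), 'orientation': array([ 9.81447855e-01,  1.91727670e-01, -2.21303058e-04, -7.47578813e-04]), 'ft_force': array([-0.2750962 ,  0.44375861, -0.92840392]), 'ft_torque': array([ 0.06916382, -0.01598309, -0.03139465]), 'gripper_width': 85.36489158325145}
scene 565.726491582462 321.05461210180033 249.77505352934338 [1218.  156. 1063.] [[-0.205, 0.979, 0.008], [0.834, 0.179, -0.523], [-0.513, -0.101, -0.852]]
top 445.32375576314035 326.3301843306857 232.42206444632643 [ 460.   59. 1120.] [[-0.006, -1.0, -0.007], [-0.989, 0.007, -0.151], [0.151, 0.006, -0.989]]
```

View pics/top0.png

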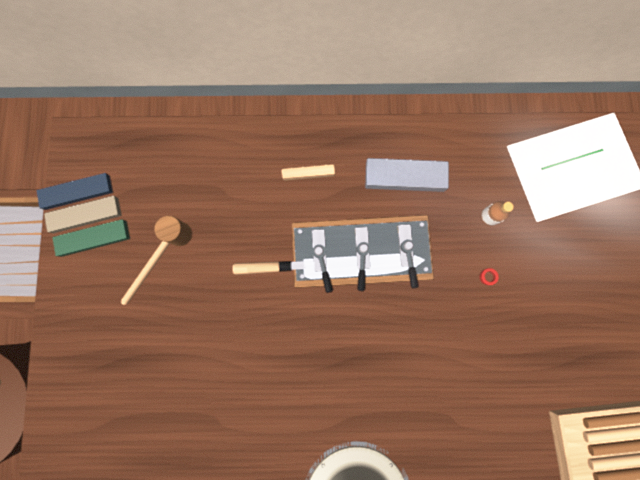

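View pics/scene0.png

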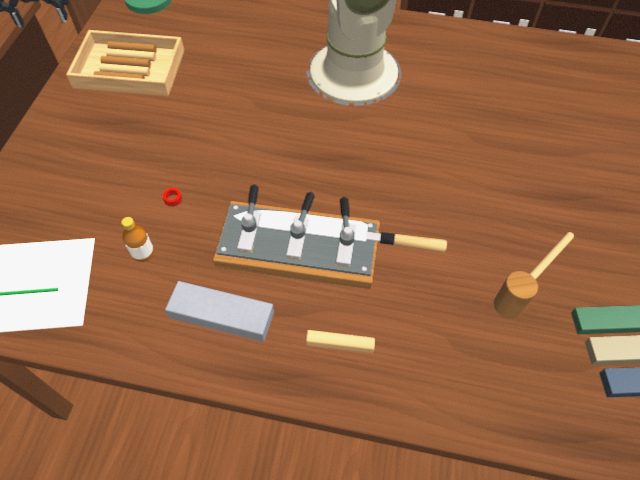

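The top view shows the bed at (293–433, 217–287) with the knife handle to the left (+y). The hubs are near (319,251), (363,249) and (407,246), with grip ends near (328,290), (361,289) and (414,286). The collar is at (489,277) and the bottle at (493,213). The scene view agrees.

```bash
cat > h.py <<'E'
import cv2,numpy as np
from cell import readout,eyes
def shot(n,f=None):
    c=eyes.camera(n)
    if f: cv2.imwrite("pics/"+f,c["color"])
    return c
def KRt(c):
    K=np.array([[c["fx"],0,c["cx"]],[0,c["fy"],c["cy"]],[0,0,1]]);R=cv2.Rodrigues(np.array(c["rvec"],float))[0]
    return K,R,np.array(c["tvec"],float).ravel()
def ray(c,u,v,z):
    K,R,t=KRt(c);o=-R.T@t;d=R.T@np.linalg.solve(K,[u,v,1.]);return (o+d*(z-o[2])/d[2])
def proj(c,p):
    K,R,t=KRt(c);q=K@(R@np.array(p,float)+t);return q[:2]/q[2]
def blobs(m,amin=10):
    n,l,s,ce=cv2.connectedComponentsWithStats(m.astype(np.uint8))
    return [(l==i) for i in range(1,n) if s[i,4]>=amin]
def cen(m):
    v,u=np.nonzero(m);return u.mean(),v.mean()
E
python3 - <<'E'
from h import *
for n,roi in(("top",(280,200,510,310)),("scene",(150,170,400,300))):
    c=shot(n);im=c["color"].astype(int);b,g,r=im[...,0],im[...,1],im[...,2]
    w=np.zeros(b.shape,bool);w[roi[1]:roi[3],roi[0]:roi[2]]=1
    print(n)
    for m in blobs(w&(r>150)&(g<60)&(b<60),20): print(" red",cen(m),m.sum(),ray(c,*cen(m),10).round(1))
    for m in blobs(w&(im.max(2)<45),20):
        u,v=cen(m);ys,xs=np.nonzero(m);P=np.array([ray(c,x,y,68)[:2] for x,y in zip(xs,ys)]);mu=P.mean(0)
        d=np.linalg.svd(P-mu)[2][0];s=(P-mu)@d
        print(" blk",u,v,m.sum(),mu.round(1),"dir",d.round(3),"ext",s.min().round(1),s.max().round(1))
    for m in blobs(w&(r-b>60)&(r>140)&(g>60),60):
        q=cv2.minAreaRect(np.argwhere(m)[:,::-1].astype(np.float32));print(" wood",m.sum(),[ray(c,*p,30)[:2].round(1).tolist() for p in cv2.boxPoints(q)],q)
    x0,y0,x1,y1=roi
    cv2.imwrite(f"pics/{n}c.png",cv2.resize(c["color"][y0:y1,x0:x1],None,fx=3,fy=3,interpolation=cv2.INTER_CUBIC))
E
```

```text
top
 blk 284.6666666666667 262.8888888888889 27 [548.2 164.8] dir [-0.03 -1.  ] ext -11.1 10.4
 blk 327.53333333333336 280.1111111111111 45 [507.1  63.6] dir [-0.927 -0.375] ext -19.9 24.5
 blk 362.95454545454544 284.45454545454544 22 [496.4 -19.5] dir [-0.995  0.096] ext -12.7 10.8
 wood 1618 [[707.4, 129.2], [707.1, -358.4], [670.2, -356.3], [670.3, 128.9]] ((398.5048828125, 207.24667358398438), (14.539159774780273, 195.081298828125), 89.62306213378906)
 wood 340 [[705.6, -340.8], [705.2, -390.7], [654.5, -387.2], [654.8, -337.8]] ((499.0, 210.0), (20.0, 20.0), 90.0)
 wood 1140 [[662.2, 184.3], [670.7, -186.8], [566.1, -185.7], [557.6, 180.1]] ((353.91961669921875, 237.26708984375), (41.92304992675781, 149.1119842529297), 88.31531524658203)
 wood 460 [[663.0, -251.5], [662.1, -385.3], [619.4, -382.4], [620.3, -249.4]] ((481.0, 225.5), (17.0, 54.0), 90.0)
 wood 258 [[610.6, -192.0], [618.8, -369.8], [604.5, -369.7], [596.2, -192.2]] ((467.0552673339844, 239.04971313476562), (5.781472206115723, 72.11073303222656), 86.98721313476562)
 wood 2339 [[598.5, -157.3], [597.0, -383.4], [491.
[... 1085 characters left out ...]
31, 303.1737060546875), (8.696165084838867, 56.5159912109375), 86.87786865234375)
 wood 109 [[450.3, -93.6], [466.2, -96.6], [452.2, -185.2], [436.3, -182.1]] ((411.800537109375, 303.54620361328125), (37.33004379272461, 6.766545295715332), 8.746162414550781)
scene
 red (np.float64(171.9945355191257), np.float64(195.86885245901638)) 183 [ 513.4 -335.1   10. ]
 blk 341.5416666666667 207.625 24 [505.1  60.2] dir [0.967 0.254] ext -23.1 19.5
 blk 385.741935483871 241.5483870967742 31 [571.2 166.5] dir [0.023 1.   ] ext -11.4 13.3
 wood 21157 [[783.6, -280.8], [466.0, -401.4], [342.9, 168.3], [678.0, 213.6]] ((274.4999694824219, 234.49996948242188), (248.99996948242188, 128.99996948242188), -0.0)
```

View pics/topc.png

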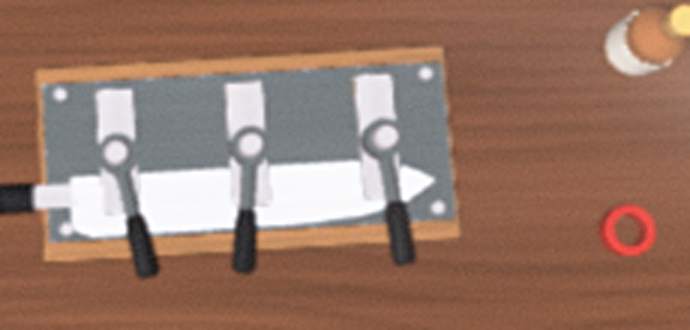

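The crop shows the necks at crop pixels (116,152), (249,144) and (382,136). The grip ends are at (149,272), (244,268) and (404,260), and the collar is at (628,231). I'll turn these into points and refine with circle and line fits around them.

Run:
```python
from h import *
c=shot("top");s=shot("scene")
f=lambda u,v:(280+(u-1)/3,200+(v-1)/3)
N=[f(116,152),f(249,144),f(382,136)]
G=[f(149,272),f(244,268),f(404,260)]
P=[ray(c,*n,94) for n in N];print("necks",[p.round(1).tolist() for p in P],np.linalg.norm(P[0]-P[1]),np.linalg.norm(P[1]-P[2]))
a=P[0]-P[2];print("bed yaw deg",np.degrees(np.arctan2(-a[0],a[1])))
e=[ray(c,*g,68) for g in G]
for p,q in zip(P,e):
    d=(q-p)[:2];print("end",q.round(1),"len",np.linalg.norm(d).round(1),"dir",np.degrees(np.arctan2(d[1],d[0])).round(1),"pt85",(p[:2]+85*d/np.linalg.norm(d)).round(1))
B=[ray(c,*f(*x),30)[:2] for x in((37,70),(443,48),(460,237),(45,261))]
print("bed corners",np.round(B,1).tolist(),"centre",np.mean(B,0).round(1))
hs=cv2.cvtColor(c["color"],cv2.COLOR_BGR2HSV)
m=((hs[...,0]<8)|(hs[...,0]>172))&(hs[...,1]>190)&(hs[...,2]>120);m[:,:465]=0;m[:,515:]=0;m[:250]=0;m[:300]=m[:300];m[300:]=0
ct=cv2.findContours(m.astype(np.uint8),cv2.RETR_EXTERNAL,cv2.CHAIN_APPROX_NONE)[0];k=max(ct,key=len);(u,v),r=cv2.minEnclosingCircle(k)
print("collar top",u,v,r,ray(c,u,v,18).round(1),"scene",ray(s,172.0,195.9,14).round(1))
print("bottle",ray(c,*f(680,20),125).round(1))
for p in P: print("scene px of neck",proj(s,p).round(1))
```

```text
necks [[574.7, 84.4, 94.0], [580.3, -18.4, 94.0], [585.8, -121.3, 94.0]] 102.95494847452177 102.99579012130319
bed yaw deg 3.0963273988900615
end [483.2  59.5  68. ] len 94.8 dir -164.8 pt85 [492.7  62.1]
end [485.8 -14.7  68. ] len 94.5 dir 177.8 pt85 [495.3 -15.1]
end [ 491.3 -139.8   68. ] len 96.3 dir -168.9 pt85 [ 502.4 -137.6]
bed corners [[650.6, 151.2], [666.8, -185.5], [510.7, -193.0], [493.3, 143.8]] centre [580.4 -20.9]Traceback (most recent call last):
  File "<stdin>", line 15, in <module>
ValueError: max() iterable argument is empty
```

```bash
cat >> h.py <<'E'
def yaw(o):
    from scipy.spatial.transform import Rotation as Ro
    x=Ro.from_quat(o).as_matrix()[:,0];return np.degrees(np.arctan2(x[1],x[0]))
def plan(x,y,z,yw,n=None,st=None):
    s=st or readout.read_state();p=np.array(s["position"]);d=np.array([x,y,z])-p;y0=yaw(s["orientation"])
    dt=-(yw-y0);n=n or int(max(np.ceil(np.linalg.norm(d)/48),np.ceil(abs(dt)/8.5),1))
    print("from",p.round(1),"yaw",round(y0,1),"t",round(s["time_s"],2),"f",s["ft_force"].round(1),"w",round(s["gripper_width"],1))
    a=y0
    for i in range(n):
        r=np.radians(a);ex=np.array([np.cos(r),np.sin(r)]);ey=np.array([np.sin(r),-np.cos(r)])
        q=d/n/10;print([round(float(q[:2]@ex),2),round(float(q[:2]@ey),2),round(float(-q[2]),2),round(dt/n,2)]);a-=dt/n
E
python3 - <<'E'
from h import *
c=shot("top");print("collar",ray(c,280+627/3,200+230/3,15).round(1))
plan(493,26,330,105)
E
```

```text
collar [ 515.5 -334.6   15. ]
from [ 272.8 -671.7  404.5] yaw 22.1 t 0.35 f [-0.2 -0.6  0.5] w 85.6
[2.92, -3.52, 0.47, np.float64(-5.18)]
[3.22, -3.24, 0.47, np.float64(-5.18)]
[3.5, -2.94, 0.47, np.float64(-5.18)]
[3.75, -2.61, 0.47, np.float64(-5.18)]
[3.97, -2.26, 0.47, np.float64(-5.18)]
[4.16, -1.89, 0.47, np.float64(-5.18)]
[4.32, -1.51, 0.47, np.float64(-5.18)]
[4.43, -1.11, 0.47, np.float64(-5.18)]
[4.52, -0.71, 0.47, np.float64(-5.18)]
[4.56, -0.3, 0.47, np.float64(-5.18)]
[4.57, 0.11, 0.47, np.float64(-5.18)]
[4.54, 0.53, 0.47, np.float64(-5.18)]
[4.48, 0.93, 0.47, np.float64(-5.18)]
[4.37, 1.33, 0.47, np.float64(-5.18)]
[4.23, 1.72, 0.47, np.float64(-5.18)]
[4.06, 2.1, 0.47, np.float64(-5.18)]
```

```bash
python3 -m crank '[[2.92,-3.52,0.4,-5.2,1],[3.22,-3.24,0.4,-5.2,1],[3.5,-2.94,0.4,-5.2,1],[3.75,-2.61,0.4,-5.2,1],[3.97,-2.26,0.4,-5.2,1]]' && python3 -m crank '[[4.16,-1.89,0.4,-5.2,-1],[4.32,-1.51,0.4,-5.2,-1],[4.43,-1.11,0.4,-5.2,-1],[4.52,-0.71,0.4,-5.2,-1],[4.56,-0.3,0.4,-5.2,-1]]' 40 && python3 -m crank '[[4.57,0.11,0.4,-5.2,-1],[4.54,0.53,0.4,-5.2,-1],[4.48,0.93,0.4,-5.2,-1],[4.37,1.33,0.4,-5.2,-1],[4.23,1.72,0.4,-5.2,-1]]'
python3 - <<'E'
from h import *
plan(493,26,300,105)
shot("wrist","w1.png")
E
```

```text
time_s: 0.85
position: [341.7, -452.0, 384.7]
orientation: [0.912, 0.409, 0.0, 0.0]
ft_force: [1.5, -0.3, -0.0]
gripper_width: 85.4
time_s: 1.35
position: [410.1, -234.0, 364.9]
orientation: [0.797, 0.604, 0.0, 0.0]
ft_force: [1.6, -0.5, -0.4]
gripper_width: 12.5
time_s: 1.85
position: [478.0, -15.7, 344.8]
orientation: [0.641, 0.768, 0.0, 0.0]
ft_force: [0.9, 0.0, 0.3]
gripper_width: -0.3
from [478.  -15.7 344.8] yaw 100.3 t 1.85 f [0.9 0.  0.3] w -0.3
[1.92, 1.11, 2.24, np.float64(-2.35)]
[1.87, 1.19, 2.24, np.float64(-2.35)]
```

View pics/w1.png

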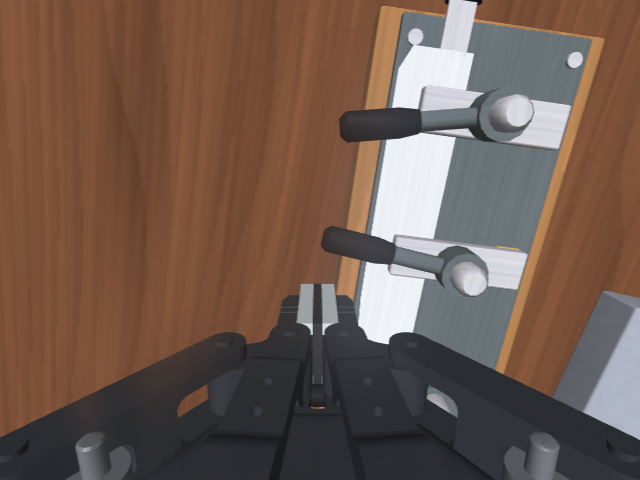

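The wrist view shows the left grip from (420,120) to (342,127) with its neck top near (517,109). The mid grip runs from (393,250) to (325,240) with its neck top near (470,281). The shut fingertips are at (318,290). I'll check these against the top view.

Run:
```python
from h import *
c=shot("wrist")
K,R,t=KRt(c);print("cam",(-R.T@t).round(1),"axis",R[2].round(2))
im=c["color"]
for nm,nk,st,en in(("L",(517,109),(420,121),(342,127)),("M",(470,281),(393,250),(325,240))):
    p=ray(c,*nk,94);a=ray(c,*st,68);b=ray(c,*en,68);d=(b-p)[:2];L=np.linalg.norm(d)
    print(nm,p.round(1),a.round(1),b.round(1),"len",L.round(1),np.linalg.norm((b-a)).round(1),"dir",np.degrees(np.arctan2(d[1],d[0])).round(1),"gripdir",np.degrees(np.arctan2((b-a)[1],(b-a)[0])).round(1),"pt85",(p[:2]+d/L*85).round(1))
plan(493,25,229,105)
```

```text
cam [467.   57.7 313.5] axis [ 0.05 -0.25 -0.97]
L [575.2  96.8  94. ] [529.8  82.8  68. ] [481.9  69.8  68. ] len 97.1 49.6 dir -163.8 gripdir -164.8 pt85 [493.6  73.2]
M [579.8  -7.6  94. ] [533.7  -3.4  68. ] [485.9  -5.3  68. ] len 93.9 47.8 dir 178.6 gripdir -177.7 pt85 [494.8  -5.6]
from [479.4 -11.7 344.8] yaw 100.7 t 1.95 f [ 0.  -0.3 -0.9] w 0.2
[1.12, 0.67, 3.86, np.float64(-1.42)]
[1.1, 0.7, 3.86, np.float64(-1.42)]
[1.08, 0.73, 3.86, np.float64(-1.42)]
```

```bash
python3 -m crank '[[1.8,1.1,2.7,-2.2,-1],[1.7,1.1,2.7,-2.1,-1],[0,0,0,0,-1],[0,0,0,0,-1]]'
python3 - <<'E'
from h import *
c=shot("wrist","w2.png");c2=shot("wrist")
print(np.abs(np.array(c["tvec"])-np.array(c2["tvec"])).max())
hs=cv2.cvtColor(c["color"],cv2.COLOR_BGR2HSV)
for m in blobs((c["color"].max(2)<75)&(np.arange(480)[:,None]<300),600):
    ys,xs=np.nonzero(m);P=np.array([ray(c,x,y,68)[:2] for x,y in zip(xs,ys)]);mu=P.mean(0)
    d=np.linalg.svd(P-mu,full_matrices=False)[2][0];s=(P-mu)@d
    print(cen(m),m.sum(),mu.round(1),np.degrees(np.arctan2(d[1],d[0])).round(1),s.min().round(1),s.max().round(1))
plan(493,25,229,105)
E
```

```text
time_s: 2.35
position: [492.3, 21.0, 290.5]
orientation: [0.613, 0.79, -0.001, -0.0]
ft_force: [-0.8, -0.5, 0.7]
gripper_width: -0.2
0.3032313888605813
(np.float64(479.6827835517397), np.float64(22.84591052869408)) 2213 [534.4 155.2] 32.8 -14.7 14.6
(np.float64(373.7640891218873), np.float64(191.30668414154653)) 3815 [509.4  68.5] -168.1 -62.4 31.7
from [492.3  20.2 291.4] yaw 104.3 t 2.45 f [ 0.1 -0.1  1.2] w 0.0
[0.22, 0.09, 3.12, np.float64(-0.35)]
[0.22, 0.09, 3.12, np.float64(-0.35)]
```

View pics/w2.png

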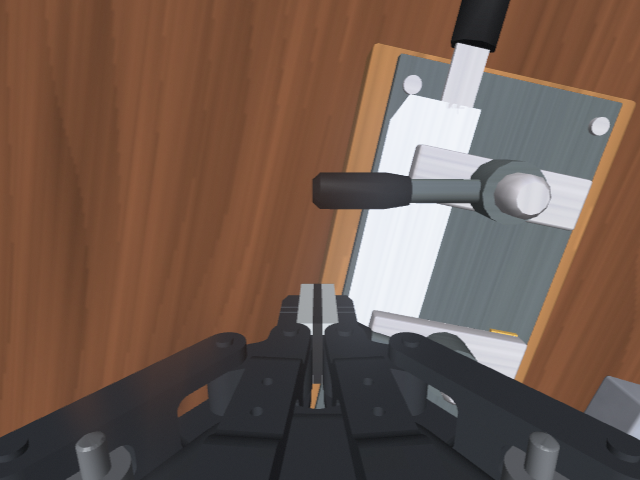

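Run:
```python
from h import *
c=shot("wrist");st=readout.read_state();p=st["position"];print(p.round(1))
print("tip proj",proj(c,[p[0],p[1],p[2]-173]).round(1))
for n,px,z in(("neck",(532,194),94),("start",(411,191),68),("end",(313,190),68),("mid lever hub est",(452,345),78)): print(n,ray(c,*px,z).round(1))
t=shot("top")
for q in ([493,62,68],[493,70,68]): print(proj(c,q).round(1),proj(t,q).round(1))
```

```text
[492.4  20.1 291.6]
tip proj [318.4 307.3]
neck [574.8  86.4  94. ]
start [528.9  72.5  68. ]
end [479.3  60.4  68. ]
mid lever hub est [574.6  -2.5  78. ]
[339.1 193.5] [328.2 286.1]
[343.2 178.5] [324.8 286.1]
```

```bash
python3 -m crank '[[0,0,3.1,0,-1],[0,0,3.1,0,-1],[0,0,0,0,-1]]' && python3 -m crank '[[0.6,0,0,0,-1],[0.6,0,0,0,-1],[0.2,0,0,0,-1],[0,0,0,0,-1]]'&& python3 -m crank '[[0.2,0,0,0,-1],[0,0,0,0,-1]]'
```

```text
time_s: 2.85
position: [491.8, 20.5, 227.0]
orientation: [0.613, 0.79, -0.001, -0.001]
ft_force: [0.3, 0.2, 0.3]
gripper_width: 0.5
time_s: 3.25
position: [489.1, 35.2, 229.7]
orientation: [0.613, 0.79, 0.001, 0.001]
ft_force: [0.6, -0.2, -1.1]
gripper_width: -0.0
time_s: 3.45
position: [488.5, 36.8, 229.0]
orientation: [0.613, 0.79, 0.0, 0.0]
ft_force: [-1.3, 0.2, 0.6]
gripper_width: 0.1
```

```bash
python3 -m crank '[[0.2,0,0,0,-1],[0,0,0,0,-1]]'; python3 -m crank '[[0.1,0,0,0,-1],[0,0,0,0,-1]]'; python3 -m crank '[[0.1,0,0,0,-1],[0,0,0,0,-1]]'
```

```text
time_s: 3.65
position: [487.9, 38.8, 228.6]
orientation: [0.613, 0.79, -0.0, -0.0]
ft_force: [1.1, 0.3, -0.7]
gripper_width: 0.1
time_s: 3.85
position: [487.7, 39.7, 228.6]
orientation: [0.613, 0.79, -0.0, -0.0]
ft_force: [-0.6, -0.4, -0.4]
gripper_width: -0.2
time_s: 4.05
position: [487.4, 40.6, 228.6]
orientation: [0.613, 0.79, -0.0, -0.0]
ft_force: [0.5, -0.2, 0.2]
gripper_width: 0.0
```

```bash
for i in 1 2; do :; done; python3 -m crank '[[0.1,0,0,0,-1],[0,0,0,0,-1]]'; python3 -m crank '[[0.1,0,0,0,-1],[0,0,0,0,-1]]'; python3 -m crank '[[0.1,0,0,0,-1],[0,0,0,0,-1]]'
```

```text
time_s: 4.25
position: [487.2, 41.6, 228.7]
orientation: [0.613, 0.79, 0.0, -0.0]
ft_force: [0.5, -0.1, 0.4]
gripper_width: -0.1
time_s: 4.45
position: [486.9, 42.5, 228.7]
orientation: [0.613, 0.79, -0.0, 0.0]
ft_force: [0.1, -0.8, -0.1]
gripper_width: -0.2
time_s: 4.65
position: [486.8, 43.2, 228.7]
orientation: [0.613, 0.79, -0.0, 0.0]
ft_force: [0.2, -2.8, 0.1]
gripper_width: -0.0
```

```bash
python3 -m crank '[[0.1,0,0,0,-1],[0,0,0,0,-1]]'; python3 -m crank '[[0.05,0,0,0,-1],[0,0,0,0,-1]]'
```

```text
time_s: 4.85
position: [486.6, 43.9, 228.7]
orientation: [0.613, 0.79, -0.0, 0.0]
ft_force: [1.7, -5.5, -0.3]
gripper_width: -0.1
time_s: 5.05
position: [486.5, 44.1, 228.7]
orientation: [0.613, 0.79, -0.0, 0.0]
ft_force: [1.2, -5.9, -0.4]
gripper_width: -0.0
```

Stiff: about 3 N per mm, so this looks like a firm lever. I'll take it to about 8–9 N and hold.

```bash
python3 -m crank '[[0.1,0,0,0,-1],[0,0,0,0,-1]]'; python3 -m crank '[[0.05,0,0,0,-1],[0,0,0,0,-1],[0,0,0,0,-1],[0,0,0,0,-1]]'
```

```text
time_s: 5.25
position: [486.3, 44.7, 228.7]
orientation: [0.614, 0.79, -0.001, 0.0]
ft_force: [2.3, -7.2, 0.8]
gripper_width: -0.2
time_s: 5.65
position: [486.2, 44.9, 228.7]
orientation: [0.614, 0.79, -0.001, 0.001]
ft_force: [2.6, -8.4, -0.1]
gripper_width: 0.1
```

```bash
python3 -m crank '[[-1.5,0,0,0,-1],[-0.5,0,-2,0,-1],[0,0,-4,0,-1],[0,0,0,0,-1]]'
python3 - <<'E'
from h import *
plan(493,-50,289,86)
E
```

```text
time_s: 6.05
position: [491.7, 27.3, 291.9]
orientation: [0.613, 0.79, 0.002, 0.002]
ft_force: [0.8, -0.0, -0.3]
gripper_width: 0.2
from [491.7  27.3 291.9] yaw 104.4 t 6.05 f [ 0.8 -0.  -0.3] w 0.2
[-2.51, -0.6, 0.1, np.float64(6.13)]
[-2.56, -0.33, 0.1, np.float64(6.13)]
[-2.58, -0.05, 0.1, np.float64(6.13)]
```

```bash
python3 -m crank '[[-2.51,-0.6,0,6.1,-1],[-2.56,-0.33,0,6.1,-1],[-2.5,-0.05,0,6.1,-1],[0,0,0,0,-1],[0,0,0,0,-1]]'
python3 - <<'E'
from h import *
c=shot("wrist","w3.png")
for m in blobs((c["color"].max(2)<75)&(np.arange(480)[:,None]<275),600):
    xs=np.nonzero(m)[1];print(cen(m),m.sum(),xs.min(),xs.max())
print("expect mid pt",proj(c,[495.7,-12.8,68]),"end",proj(c,[480.7,-11.8,68]))
plan(493,-48,229,86)
E
```

```text
time_s: 6.55
position: [492.2, -49.5, 288.4]
orientation: [0.731, 0.683, 0.0, -0.0]
ft_force: [-0.5, -0.1, 0.6]
gripper_width: -0.1
(np.float64(331.90699029126216), np.float64(27.398058252427184)) 5150 270 445
(np.float64(473.20840064620353), np.float64(6.408723747980614)) 619 448 504
(np.float64(340.13125925925925), np.float64(201.55022222222223)) 3375 292 390
expect mid pt [320.70552036 201.12046472] end [291.55747734 201.16179118]
from [492.2 -48.9 288.4] yaw 86.2 t 6.6 f [0.8 0.7 0. ] w 0.0
[0.05, 0.03, 2.97, np.float64(0.11)]
[0.05, 0.03, 2.97, np.float64(0.11)]
```

View pics/w3.png

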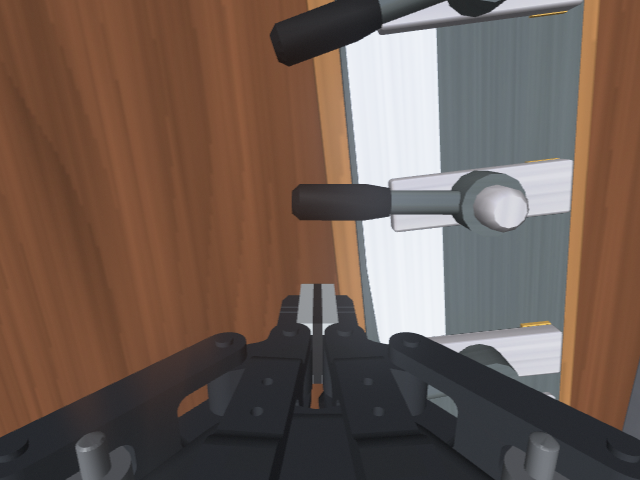

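The mid grip lies level in the image at x 292–390, row 201.5, exactly where predicted (end at 291.6, 201.2). I'll go down and push.

```bash
python3 -m crank '[[0,0,3,0,-1],[0,0,3,0,-1],[0,0,0,0,-1]]' && python3 -m crank '[[0.6,0,0,0,-1],[0.5,0,0,0,-1],[0,0,0,0,-1]]'&& python3 -m crank '[[0.15,0,0,0,-1],[0,0,0,0,-1]]' && python3 -m crank '[[0.1,0,0,0,-1],[0,0,0,0,-1]]'
```

```text
time_s: 6.9
position: [491.6, -48.1, 226.1]
orientation: [0.73, 0.684, -0.001, -0.002]
ft_force: [-0.3, 0.7, 0.3]
gripper_width: 0.1
time_s: 7.2
position: [493.5, -37.4, 229.9]
orientation: [0.73, 0.683, 0.001, 0.0]
ft_force: [-0.9, 1.3, 0.4]
gripper_width: -0.0
time_s: 7.4
position: [493.2, -37.1, 229.3]
orientation: [0.731, 0.683, 0.0, 0.0]
ft_force: [0.5, 0.3, -0.3]
gripper_width: 0.3
time_s: 7.6
position: [493.2, -36.2, 228.8]
orientation: [0.731, 0.683, 0.0, 0.0]
ft_force: [-0.2, -0.7, 0.1]
gripper_width: -0.1
```

```bash
python3 -m crank '[[0.1,0,0,0,-1],[0,0,0,0,-1]]' && python3 -m crank '[[0.1,0,0,0,-1],[0,0,0,0,-1]]' && python3 -m crank '[[0.1,0,0,0,-1],[0,0,0,0,-1]]'
```

```text
time_s: 7.8
position: [493.3, -35.1, 228.6]
orientation: [0.731, 0.683, -0.0, -0.0]
ft_force: [0.4, 0.3, 1.2]
gripper_width: 0.1
time_s: 8.0
position: [493.3, -34.1, 228.6]
orientation: [0.731, 0.683, -0.0, -0.0]
ft_force: [-0.5, -0.1, 1.0]
gripper_width: 0.1
time_s: 8.2
position: [493.4, -33.1, 228.6]
orientation: [0.731, 0.683, -0.0, -0.0]
ft_force: [-0.5, -1.5, -0.0]
gripper_width: -0.5
```

```bash
python3 -m crank '[[0.1,0,0,0,-1],[0,0,0,0,-1]]' && python3 -m crank '[[0.1,0,0,0,-1],[0,0,0,0,-1]]'
```

```text
time_s: 8.4
position: [493.4, -32.5, 228.6]
orientation: [0.731, 0.682, -0.0, 0.0]
ft_force: [-0.8, -2.1, -0.3]
gripper_width: 0.1
time_s: 8.6
position: [493.4, -31.8, 228.6]
orientation: [0.731, 0.682, -0.001, 0.0]
ft_force: [0.9, -5.4, -0.1]
gripper_width: -0.2
```

```bash
python3 -m crank '[[0.1,0,0,0,-1],[0,0,0,0,-1]]' && python3 -m crank '[[0.05,0,0,0,-1],[0,0,0,0,-1]]'
```

```text
time_s: 8.8
position: [493.4, -31.3, 228.6]
orientation: [0.731, 0.682, -0.001, 0.0]
ft_force: [0.5, -6.9, 0.3]
gripper_width: -0.2
time_s: 9.0
position: [493.5, -31.1, 228.6]
orientation: [0.731, 0.682, -0.001, 0.0]
ft_force: [0.3, -7.6, -0.2]
gripper_width: -0.3
```

```bash
python3 -m crank '[[0.05,0,0,0,-1],[0,0,0,0,-1],[0,0,0,0,-1],[0,0,0,0,-1]]' && python3 -m crank '[[-1.5,0,0,0,-1],[-0.5,0,-2,0,-1],[0,0,-4,0,-1],[0,0,0,0,-1]]'
python3 - <<'E'
from h import *
# right: yaw 98.8, pt (502.2,-136.3); finger centre 15 mm before contact
a=np.radians(98.8);d=np.array([np.cos(a),np.sin(a)]);q=np.array([502.2,-136.3])-35.5*d;print(q)
plan(q[0],q[1],289,98.8)
E
```

```text
time_s: 9.4
position: [493.5, -30.8, 228.7]
orientation: [0.731, 0.682, -0.001, 0.0]
ft_force: [1.1, -9.5, 0.3]
gripper_width: 0.1
time_s: 9.8
position: [493.2, -48.9, 292.0]
orientation: [0.731, 0.683, 0.002, 0.002]
ft_force: [0.2, 0.3, -1.2]
gripper_width: 0.1
[ 507.63099719 -171.38210754]
from [493.2 -48.9 292. ] yaw 86.1 t 9.8 f [ 0.2  0.3 -1.2] w 0.1
[-4.04, 0.76, 0.1, np.float64(-4.24)]
[-4.08, 0.46, 0.1, np.float64(-4.24)]
[-4.11, 0.16, 0.1, np.float64(-4.24)]
```

The middle lever stood too (9.5 N at about 2.5 mm of yield). Now the last lever.

```bash
python3 -m crank '[[-4.04,0.76,0.1,-4.2,-1],[-4.08,0.46,0.1,-4.2,-1],[-4.11,0.16,0.1,-4.3,-1],[0,0,0,0,-1],[0,0,0,0,-1]]'
python3 - <<'E'
from h import *
c=shot("wrist","w4.png")
for m in blobs((c["color"].max(2)<75)&(np.arange(480)[:,None]<275),600):
    xs=np.nonzero(m)[1];print(cen(m),m.sum(),xs.min(),xs.max())
print("expect pt",proj(c,[502.2,-136.3,68]),"end",proj(c,[487.4,-138.6,68]),"neck",proj(c,[586.2,-123.3,94]))
plan(507.6,-171,229,98.8)
E
```

```text
time_s: 10.3
position: [506.5, -172.4, 285.1]
orientation: [0.652, 0.758, 0.0, -0.0]
ft_force: [-0.0, -0.1, 0.5]
gripper_width: 0.2
(np.float64(350.28911651728555), np.float64(204.89628681177976)) 3905 290 470
expect pt [320.62095793 203.62256369] end [291.1221603  203.74203185] neck [514.64176349 212.75235663]
from [ 506.7 -171.1  285.3] yaw 98.8 t 10.35 f [-0.7  1.1 -0.2] w -0.2
[0.0, 0.05, 2.81, np.float64(-0.02)]
[0.0, 0.05, 2.81, np.float64(-0.02)]
```

Measured and predicted positions agree (row 203.6, end at 290). Going down and pushing.

```bash
python3 -m crank '[[0,0,2.8,0,-1],[0,0,2.8,0,-1],[0,0,0,0,-1]]' && python3 -m crank '[[0.6,0,0,0,-1],[0.5,0,0,0,-1],[0,0,0,0,-1]]'&& python3 -m crank '[[0.2,0,0,0,-1],[0,0,0,0,-1]]' && python3 -m crank '[[0.15,0,0,0,-1],[0,0,0,0,-1]]'
```

```text
time_s: 10.65
position: [506.2, -169.3, 227.3]
orientation: [0.65, 0.76, -0.001, -0.002]
ft_force: [-0.8, 0.6, -0.5]
gripper_width: -0.0
time_s: 10.95
position: [505.4, -159.3, 230.9]
orientation: [0.65, 0.76, 0.001, 0.001]
ft_force: [0.4, 0.3, 0.9]
gripper_width: -0.2
time_s: 11.15
position: [504.9, -158.6, 230.3]
orientation: [0.651, 0.759, 0.0, 0.0]
ft_force: [0.3, -0.5, 0.3]
gripper_width: 0.3
time_s: 11.35
position: [504.6, -157.3, 229.8]
orientation: [0.651, 0.759, 0.0, 0.0]
ft_force: [0.2, 0.6, 0.6]
gripper_width: 0.3
```

```bash
python3 -m crank '[[0.1,0,0,0,-1],[0,0,0,0,-1]]' && python3 -m crank '[[0.1,0,0,0,-1],[0,0,0,0,-1]]'
```

```text
time_s: 11.55
position: [504.4, -156.5, 229.7]
orientation: [0.651, 0.759, -0.0, 0.0]
ft_force: [-0.3, -1.7, 0.8]
gripper_width: -0.2
time_s: 11.75
position: [504.2, -155.6, 229.7]
orientation: [0.651, 0.759, -0.0, 0.0]
ft_force: [0.5, -2.2, 1.3]
gripper_width: -0.1
```

```bash
python3 -m crank '[[0.1,0,0,0,-1],[0,0,0,0,-1]]' && python3 -m crank '[[0.1,0,0,0,-1],[0,0,0,0,-1]]'&& python3 -m crank '[[0.1,0,0,0,-1],[0,0,0,0,-1]]'
```

```text
time_s: 11.95
position: [504.0, -154.4, 229.6]
orientation: [0.651, 0.759, -0.0, -0.0]
ft_force: [-0.4, -3.7, 0.3]
gripper_width: -0.5
time_s: 12.15
position: [503.8, -153.2, 229.6]
orientation: [0.651, 0.759, -0.0, -0.0]
ft_force: [-1.1, -3.0, 1.4]
gripper_width: 0.0
time_s: 12.35
position: [503.6, -152.2, 229.6]
orientation: [0.651, 0.759, -0.0, -0.0]
ft_force: [-1.1, -2.8, 1.8]
gripper_width: 0.1
```

It gives way at about 3 N, so this is the worn one. I'll swing it on to about 20 mm.

```bash
python3 -m crank '[[0.3,0,0,2,-1],[0.3,0,0,2,-1],[0.3,0,0,2,-1],[0,0,0,0,-1]]' && python3 -m crank '[[0.3,0,0,2,-1],[0.3,0,0,2,-1],[0.15,0,0,0,-1],[0,0,0,0,-1]]'
```

```text
time_s: 12.75
position: [502.6, -142.5, 229.6]
orientation: [0.69, 0.724, -0.0, -0.0]
ft_force: [-1.7, -1.8, -0.7]
gripper_width: -0.2
time_s: 13.15
position: [502.6, -135.4, 229.6]
orientation: [0.714, 0.7, 0.0, -0.0]
ft_force: [-2.0, -1.5, -1.0]
gripper_width: 0.1
```

```bash
python3 -m crank '[[-1.5,0,0,0,-1],[-1.5,0,-2,0,-1],[0,0,-5,0,1],[0,0,0,0,1],[0,0,0,0,1]]'
python3 - <<'E'
from h import *
c=shot("wrist","w5.png")
print("neck exp",proj(c,[586.2,-123.3,94]), "pt exp", proj(c,[502,-116.5,68]))
plan(515,-335,250,68)
E
```

```text
time_s: 13.65
position: [502.8, -165.7, 301.0]
orientation: [0.714, 0.7, 0.002, 0.002]
ft_force: [-1.2, -0.2, -0.3]
gripper_width: 43.3
neck exp [489.97784358 190.10780076] pt exp [313.2249112  174.60569031]
from [ 502.3 -165.6  300. ] yaw 88.8 t 13.7 f [-0.1  0.1  0.4] w 50.7
[-4.23, 0.4, 1.25, np.float64(5.21)]
[-4.17, 0.79, 1.25, np.float64(5.21)]
[-4.08, 1.16, 1.25, np.float64(5.21)]
[-3.96, 1.53, 1.25, np.float64(5.21)]
```

View pics/w5.png

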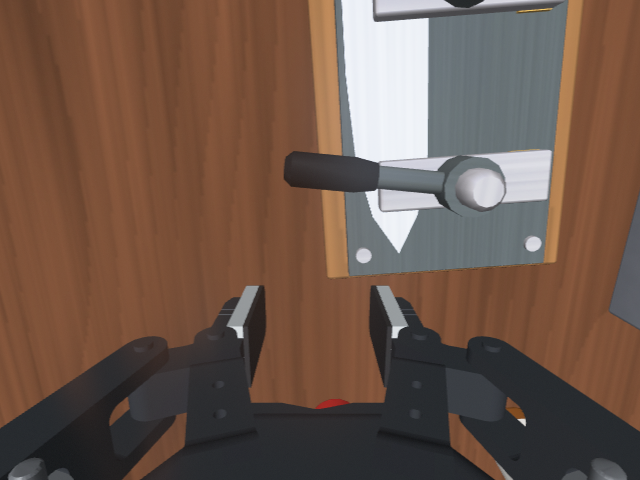

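The wrist view shows the right lever swung round: neck top at (487,188), against a predicted (490,190), and grip point near row 172. Next, over to the collar.

```bash
python3 - <<'E'
from h import *
plan(515,-335,260,88.8)
E
python3 -m crank '[[-4.2,0.2,1,0,1],[-4.2,0.2,1,0,1],[-4.2,0.2,1,0,1],[-4.2,0.25,1,0,1],[0,0,0,0,1]]'
python3 - <<'E'
from h import *
import time
shot("wrist");shot("wrist")
c=shot("wrist","w6.png")
plan(515,-335,260,88.8)
hs=cv2.cvtColor(c["color"],cv2.COLOR_BGR2HSV)
m=((hs[...,0]<8)|(hs[...,0]>172))&(hs[...,1]>200)&(hs[...,2]>90)
for b in blobs(m,100):
    print(cen(b),b.sum(),ray(c,*cen(b),10).round(1)); v,u=np.nonzero(b); print(u.min(),u.max(),v.min(),v.max())
print("exp",proj(c,[515,-335,10]))
E
```

```text
from [ 502.3 -165.6  300. ] yaw 88.8 t 13.7 f [-0.1  0.1  0.4] w 50.7
[-4.23, 0.4, 1.0, np.float64(0.01)]
[-4.23, 0.4, 1.0, np.float64(0.01)]
[-4.23, 0.4, 1.0, np.float64(0.01)]
[-4.23, 0.4, 1.0, np.float64(0.01)]
time_s: 14.2
position: [505.6, -339.7, 256.6]
orientation: [0.717, 0.697, -0.001, -0.001]
ft_force: [-0.7, -0.0, -0.7]
gripper_width: 85.4
from [ 507.  -333.1  258.4] yaw 88.8 t 14.35 f [-0.4  0.2 -0.5] w 85.4
[-0.17, 0.81, -0.16, np.float64(0.04)]
exp [332.8936412  254.87347974]
```

View pics/w6.png

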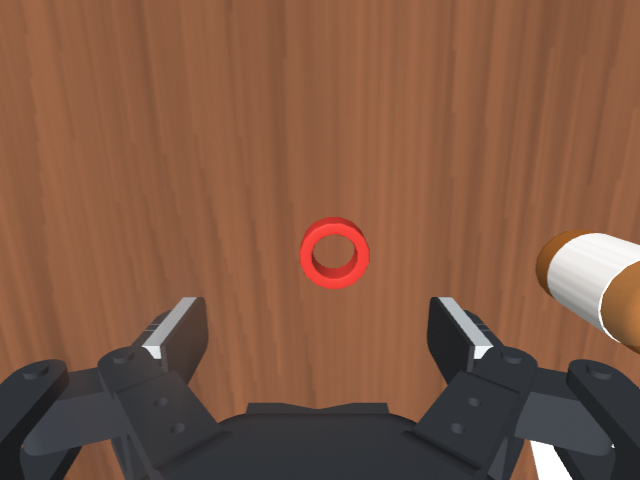

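The wrist view shows the collar ring centred at about (334.5,253), against an expected (333,255). The bottle is at right, clear of the jaws.

Run:
```python
from h import *
c=shot("wrist");im=c["color"].astype(int)
m=(im[...,2]>120)&(im[...,1]<80)&(im[...,0]<80);m[:200]=0;m[300:]=0;m[:,:280]=0;m[:,390:]=0
k=max(cv2.findContours(m.astype(np.uint8),cv2.RETR_EXTERNAL,cv2.CHAIN_APPROX_NONE)[0],key=len)
(u,v),ax,an=cv2.fitEllipse(k);print(u,v,ax,ray(c,u,v,15).round(1),ray(c,u,v,20).round(1))
q=ray(c,u,v,15);plan(q[0],q[1],174,88.8)
```

```text
332.7798156738281 254.4743194580078 (68.5143814086914, 71.66546630859375) [ 515.3 -332.1   15. ] [ 515.1 -330.5   20. ]
from [ 507.3 -332.5  258.9] yaw 88.9 t 14.4 f [-0.4  0.7 -0.4] w 85.3
[0.03, 0.4, 4.25, np.float64(0.06)]
[0.03, 0.4, 4.25, np.float64(0.06)]
```

```bash
python3 -m crank '[[0,0.4,3,0,1],[0,0.4,3,0,1],[0,0,2,0,0.4],[0,0,0.5,0,0.4],[0,0,0,0,0.4]]' 30
python3 - <<'E'
from h import *
plan(515.3,-333,173,88.8)
E
```

```text
time_s: 14.9
position: [515.3, -332.7, 174.3]
orientation: [0.714, 0.7, -0.0, -0.001]
ft_force: [-0.3, -0.2, 0.3]
gripper_width: 59.8
from [ 515.3 -332.7  174.3] yaw 88.9 t 14.9 f [-0.3 -0.2  0.3] w 59.8
[-0.03, -0.0, 0.13, np.float64(0.13)]
```

```bash
python3 -m crank '[[0,0,0,0,-0.2],[0,0,0,0,-0.2],[0,0,0,0,-0.2],[0,0,0,0,-0.2]]' 30;  python3 -m crank '[[0,0,0,0,-0.2],[0,0,-1,0,-0.2],[0,0,-2,0,-0.2],[0,0,-4,0,-0.2],[0,0,0,0,-0.2]]'
python3 - <<'E'
from h import *
shot("wrist");c=shot("wrist","w7.png")
plan(586,-123,290,88.8)
E
```

```text
time_s: 15.3
position: [515.3, -334.0, 176.1]
orientation: [0.714, 0.7, 0.0, 0.001]
ft_force: [-0.7, 2.6, 6.6]
gripper_width: 41.3
time_s: 15.8
position: [516.0, -335.0, 249.8]
orientation: [0.715, 0.699, 0.001, 0.003]
ft_force: [0.3, 0.9, -0.5]
gripper_width: 41.5
from [ 514.9 -334.8  246.4] yaw 88.8 t 15.9 f [ 0.  -0.1 -0.6] w 41.2
[4.27, 1.33, -0.87, np.float64(-0.01)]
[4.26, 1.33, -0.87, np.float64(-0.01)]
[4.26, 1.33, -0.87, np.float64(-0.01)]
[4.26, 1.33, -0.87, np.float64(-0.01)]
[4.26, 1.33, -0.87, np.float64(-0.01)]
```

View pics/w7.png

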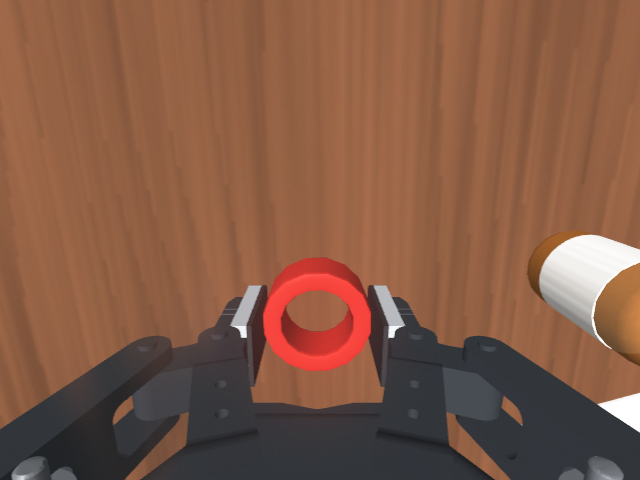

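The collar sits squarely in the pads: the ring's top face is centred near (317,320), with its outer edges at x = 263–371. I'll work out its offset from the TCP, then move over the neck.

```bash
cat >> h.py <<'E'
def ring(c,box,z):
    im=c["color"].astype(int);m=(im[...,2]>100)&(im[...,1]<90)&(im[...,0]<90)
    w=np.zeros(m.shape,bool);w[box[1]:box[3],box[0]:box[2]]=1;m&=w
    cs,h=cv2.findContours(m.astype(np.uint8),cv2.RETR_CCOMP,cv2.CHAIN_APPROX_NONE)
    for k,hh in zip(cs,h[0]):
        if len(k)>60:
            e=cv2.fitEllipse(k);print("hole" if hh[3]>=0 else "outer",np.round(e[0],1),np.round(e[1],1),ray(c,*e[0],z).round(1),"bbox",cv2.boundingRect(k))
E
python3 - <<'E'
from h import *
c=shot("wrist");p=readout.read_state()["position"];print(p.round(1))
ring(c,(240,230,400,400),p[2]-156)
for px in((317,320),(263,320),(371,320),(317,370)): print(px,ray(c,*px,p[2]-156).round(1))
E
python3 -m crank '[[0,0,-4.3,0,-0.2],[4.2,1.35,0,0,-0.2],[4.2,1.35,0,0,-0.2],[4.2,1.35,0,0,-0.2],[4.2,1.35,0,0,-0.2]]'; python3 -m crank '[[2,0.7,0,0,-0.2],[1.5,0.5,0,0,-0.2],[0.7,0.2,0,0,-0.2],[0,0,0,0,-0.2],[0,0,0,0,-0.2]]';python3 - <<'E'
from h import *
shot("wrist");shot("wrist");c=shot("wrist","w8.png");plan(586,-123,290,88.8)
p=readout.read_state()["position"]
ring(c,(240,230,400,400),p[2]-156)
print("neck exp",proj(c,[586.2,-123.3,94]).round(1))
E
```

```text
[ 514.7 -334.5  245.4]
outer [295.2 387.1] [ 4.7 35.3] [ 505.3 -361.9   89.4] bbox (292, 371, 8, 29)
outer [316.5 314.5] [108.7 114.2] [ 514.4 -330.6   89.4] bbox (263, 257, 109, 114)
hole [317.  310.2] [41.1 59.8] [ 514.6 -328.8   89.4] bbox (286, 290, 63, 42)
(317, 320) [ 514.5 -332.8   89.4]
(263, 320) [ 494.3 -332.4   89.4]
(371, 320) [ 534.8 -333.3   89.4]
(317, 370) [ 514.1 -354.3   89.4]
time_s: 16.45
position: [572.4, -166.0, 286.8]
orientation: [0.715, 0.699, -0.0, -0.001]
ft_force: [1.5, -1.2, -0.4]
gripper_width: 41.2
time_s: 16.95
position: [586.8, -127.2, 287.3]
orientation: [0.715, 0.699, -0.001, -0.0]
ft_force: [-0.2, -0.5, -0.6]
gripper_width: 41.3
from [ 586.9 -127.2  287.6] yaw 88.7 t 17.1 f [-0.4 -0.4 -0.6] w 41.2
[0.41, -0.1, -0.24, np.float64(-0.12)]
outer [316.9 340.1] [127.8 159.8] [ 585.8 -133.   131.6] bbox (251, 258, 133, 142)
hole [314.3 311.3] [42.3 67.9] [ 585.1 -121.1  131.6] bbox (280, 289, 70, 45)
neck exp [317.5 279.6]
```

View pics/w8.png

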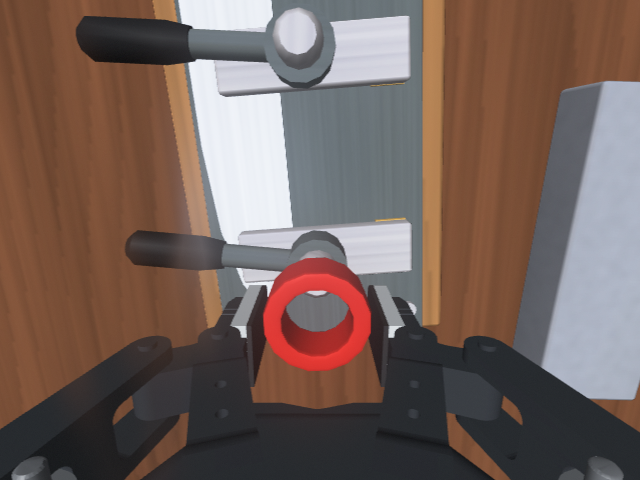

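The ring hovers just short of the neck: neck top seen through the hole's far edge at about (317,285), columns aligned. I'll back off 35 mm for one clean, settled view of the neck before lowering.

```bash
python3 -m crank '[[-2,0,0,0,-0.2],[-1.5,0,0,0,-0.2],[0,0,0,0,-0.2],[0,0,0,0,-0.2],[0,0,0,0,-0.2]]';python3 - <<'E'
from h import *
c=shot("wrist");c=shot("wrist","w9.png");plan(586,-123,290,88.8)
pe=proj(c,[586.2,-123.3,94]);print("neck exp",pe.round(1))
x0,y0=int(pe[0])-60,int(pe[1])-50;print(x0,y0)
cv2.imwrite("pics/w9c.png",cv2.resize(c["color"][y0:y0+100,x0:x0+120],None,fx=6,fy=6,interpolation=cv2.INTER_CUBIC))
np.save("w9.npy",np.array([c["fx"],c["fy"],c["cx"],c["cy"],*np.ravel(c["rvec"]),*np.ravel(c["tvec"])]))
E
```

```text
time_s: 17.6
position: [586.6, -160.2, 287.7]
orientation: [0.714, 0.7, 0.0, -0.0]
ft_force: [-0.1, 0.1, -1.3]
gripper_width: 41.1
from [ 586.6 -159.9  287.7] yaw 88.9 t 17.7 f [-0.   1.1 -0.5] w 41.2
[3.68, -0.14, -0.23, np.float64(0.06)]
neck exp [316.2 211.4]
256 161
```

View pics/w9c.png

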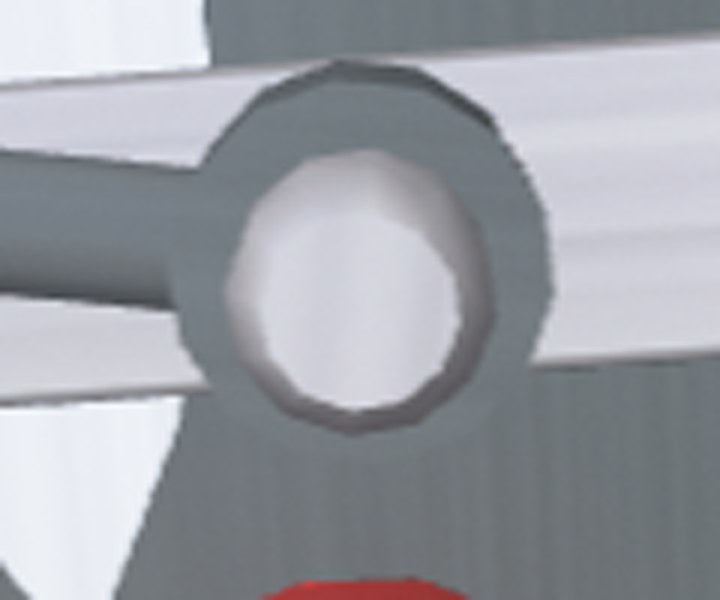

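The neck top disc centres at (315.8,212.5), within about 0.5 mm of the prediction, and its rim is chamfered. Next I move over the axis and lower in steps, watching the force.

```bash
python3 -m crank '[[1.7,-0.06,0,0,-0.2],[1.5,-0.06,0,0,-0.2],[0.3,0,0,0,-0.2],[0,0,0,0,-0.2],[0,0,0,0,-0.2]]' && python3 -m crank '[[0,0,1,0,-0.2],[0,0,0.5,0,-0.2],[0,0,0,0,-0.2],[0,0,0,0,-0.2]]' && python3 -m crank '[[0,0,0.3,0,-0.2],[0,0,0.2,0,-0.2],[0,0,0,0,-0.2]]'
```

```text
time_s: 18.2
position: [586.2, -125.5, 287.7]
orientation: [0.714, 0.7, -0.0, 0.0]
ft_force: [-0.1, 0.1, -0.5]
gripper_width: 41.4
time_s: 18.6
position: [586.0, -125.8, 272.2]
orientation: [0.715, 0.7, -0.0, -0.0]
ft_force: [0.5, 0.3, -0.7]
gripper_width: 41.5
time_s: 18.9
position: [586.0, -125.7, 267.4]
orientation: [0.714, 0.7, -0.0, -0.0]
ft_force: [-0.7, -0.3, -0.5]
gripper_width: 41.4
```

```bash
python3 -m crank '[[0.05,0,0.3,0,-0.2],[0,0,0,0,-0.2],[0,0,0,0,-0.2]]' && python3 -m crank '[[0,0,0.3,0,-0.2],[0,0,0,0,-0.2],[0,0,0,0,-0.2]]'&& python3 -m crank '[[0,0,0.3,0,-0.2],[0,0,0,0,-0.2],[0,0,0,0,-0.2]]'
```

```text
time_s: 19.2
position: [586.1, -125.1, 264.6]
orientation: [0.714, 0.7, -0.0, -0.0]
ft_force: [0.7, -0.3, -0.3]
gripper_width: 41.5
time_s: 19.5
position: [586.1, -125.2, 261.5]
orientation: [0.714, 0.7, -0.0, -0.0]
ft_force: [0.5, 0.4, -0.4]
gripper_width: 41.4
time_s: 19.8
position: [586.1, -125.1, 258.5]
orientation: [0.714, 0.7, -0.0, -0.0]
ft_force: [0.0, -0.4, -0.1]
gripper_width: 40.7
```

```bash
python3 -m crank '[[0,0,0.15,0,-0.2],[0,0,0,0,-0.2],[0,0,0,0,-0.2]]' && python3 -m crank '[[0,0,0.1,0,-0.2],[0,0,0,0,-0.2],[0,0,0,0,-0.2]]'&& python3 -m crank '[[0,0,0.1,0,-0.2],[0,0,0,0,-0.2],[0,0,0,0,-0.2]]'
```

```text
time_s: 20.1
position: [586.1, -125.1, 257.1]
orientation: [0.714, 0.7, -0.0, -0.0]
ft_force: [-0.8, 0.6, -0.0]
gripper_width: 41.4
time_s: 20.4
position: [586.1, -125.1, 256.1]
orientation: [0.714, 0.7, -0.0, -0.0]
ft_force: [-0.3, -0.1, -0.2]
gripper_width: 41.0
time_s: 20.7
position: [586.1, -125.1, 255.1]
orientation: [0.714, 0.7, -0.0, -0.0]
ft_force: [0.4, 0.0, -0.8]
gripper_width: 41.2
```

```bash
python3 -m crank '[[0,0,0,0,0.15],[0,0,0,0,0.3],[0,0,0,0,0.5],[0,0,0,0,0.5]]' && python3 -m crank '[[0,0,-1,0,0.5],[0,0,-3,0,0.5],[0,0,-4,0,0.5]]' && python3 -m crank '[[-3,0,-2,0,1],[-4,0,0,0,1],[-2,0,0,0,1],[0,0,0,0,1],[0,0,0,0,1]]'
python3 - <<'E'
from h import *
shot("wrist");c=shot("wrist","w10.png");p=readout.read_state()["position"];print(p)
print("neck exp",proj(c,[586,-123.8,94]).round(1),"ring top centre if seated",proj(c,[586,-123.8,98]).round(1),"left-out grip",[proj(c,q).round(0).tolist() for q in([480.7,-11.8,68],[487,-115,68])])
ring(c,(200,50,450,330),98)
t=shot("top");im=t["color"].astype(int)
m=(im[...,2]>110)&(im[...,1]<90)&(im[...,0]<90)
for b in blobs(m[:350,280:450],20):
    u,v=cen(b);print("top cam ring",u+280,v,ray(t,u+280,v,92).round(1))
E
```

```text
time_s: 21.1
position: [586.1, -125.1, 255.2]
orientation: [0.714, 0.7, -0.0, 0.0]
ft_force: [0.1, 0.1, -0.1]
gripper_width: 63.9
time_s: 21.4
position: [585.7, -125.0, 335.2]
orientation: [0.714, 0.7, -0.001, -0.001]
ft_force: [1.4, -0.1, 0.7]
gripper_width: 64.3
time_s: 21.9
position: [584.1, -215.1, 355.7]
orientation: [0.715, 0.699, 0.0, 0.0]
ft_force: [-0.0, 0.4, -0.1]
gripper_width: 85.4
[ 584.35829373 -213.81567567  355.47171941]
neck exp [318.2  99.2] ring top centre if seated [318.2  98.5] left-out grip [[131.0, -99.0], [165.0, 93.0]]
outer [447.5 293.1] [ 2.8 61.7] [ 669.  -246.2   98. ] bbox (446, 256, 4, 41)
outer [318.7 101.1] [64.3 75. ] [ 586.3 -125.2   98. ] bbox (282, 63, 70, 75)
hole [317.6 102.4] [44.6 49.8] [ 585.6 -125.9   98. ] bbox (295, 75, 46, 55)
outer [326.5 174.6] [235.8 338.1] [ 590.1 -167.2   98. ] bbox (200, 50, 250, 280)
hole [325.6 230.6] [ 18.3 116. ] [ 589.1 -202.    98. ] bbox (315, 193, 23, 106)
hole [428.8 207.4] [ 8.6 52.1] [ 653.3 -188.6   98. ] bbox (423, 186, 13, 48)
outer [202.9  67. ] [ 6.5 33.5] [ 521.4 -105.8   98. ] bbox (200, 50, 8, 27)
[... 812 characters left out ...]
 [592.1 160.   92. ]
top cam ring 409.22916666666663 245.13194444444446 [ 585.7 -126.8   92. ]
top cam ring 385.3888888888889 285.34722222222223 [493.2 -69.1  92. ]
top cam ring 426.71084337349396 288.355421686747 [ 485.9 -163.4   92. ]
top cam ring 292.5 286.75 [491.3 144.   92. ]
top cam ring 391.1538461538462 297.52834008097165 [465.5 -81.5  92. ]
top cam ring 338.76190476190476 297.85714285714283 [465.5  38.1  92. ]
top cam ring 284.9230769230769 314.11538461538464 [429.6 160.8  92. ]
top cam ring 353.9877300613497 322.01411042944784 [411.1   4.1  92. ]
top cam ring 284.27272727272725 330.54545454545456 [393. 162.  92.]
top cam ring 355.0245901639344 347.8360655737705 [354.2   2.6  92. ]
```

View pics/w10.png

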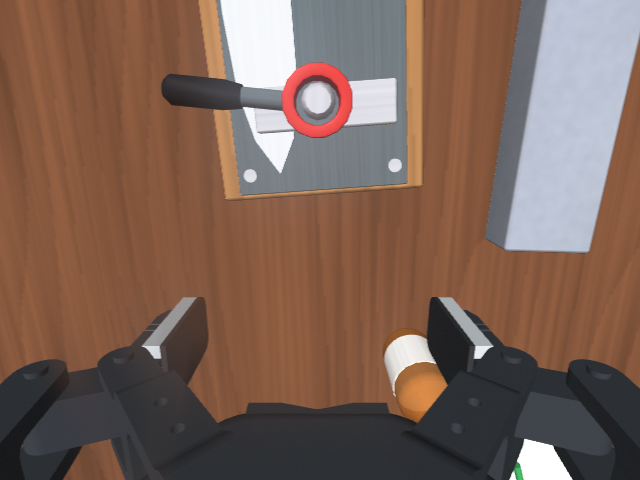

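```bash
python3 -m crank '[[0,0,0,0,1],[0,0,0,0,1]]'; python3 -c "
from cell import order;print(order.finish_job())"
```

```text
time_s: 22.25
position: [584.4, -214.3, 355.2]
orientation: [0.714, 0.7, 0.0, -0.0]
ft_force: [0.3, -0.0, -0.2]
gripper_width: 85.3
the job is handed in; nothing more can be done
None
```

The worn lever is the last one, at the knife's tip. It is now swung round about 20 mm with the red collar over its neck. The job is handed in at 22 s of the 72 s; no verdict was given.

- **Handle-end lever:** it stood firm under about 8.8 N, giving about 2.6 mm.
- **Middle lever:** it stood firm under about 9.5 N, giving about 2.5 mm.
- **Knife-tip lever:** it gave way steadily at about 3 N. I swung it on by about 20 mm and left it there.

**Last checks:**
- In the last wrist picture the collar lies level around the neck, centred within about 2 mm.
- The swung lever's grip end sits within a few pixels of the spot expected for a 20 mm swing.
- The gripper was open and clear of everything, and the force read near zero.

**Not directly checked:**
- **Collar height:** I released it about 1 mm above the hub with no force felt on the way down, so seating is inferred from the free drop.
- **Firm levers' return:** I did not re-measure the first two levers after their pushes.
- **Other objects:** I did not re-measure them, but nothing was seen or felt to touch them.

**Disagreements:**
- The first wrist measurement was up to about 12 mm off because the arm was still settling, so I repeated it at rest, where it agreed with the top camera to 2–4 mm.
- The top camera put the levers 103 mm apart instead of 105 mm.
- At the end the top camera put the collar about 3 mm from the neck and the wrist camera about 1–2 mm, both within the 6 mm allowed.

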